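Unlock the spare-key safe in the hallway niche

ROBOT

A 7-joint arm with a two-finger parallel gripper is mounted at the origin on the work surface. World frame = base frame: x ahead of the robot, y to its left, z up, the work surface at z = 0. Lengths are in m, angles in rad, forces in N, time in s.
With the tool pointing down it reaches from about 0.35 to 0.9 m from the base axis. Payload 7.2 kg.
Tool frame: the origin (TCP) lies where the fingers leave the gripper's body, on its centre line; the fingertips stand 73 mm ahead of it and the grasp point (between the pads) lies 54 mm ahead of it (tcp_to_tips is the distance from the TCP to the fingertips, in m); z points along the fingers, y is the direction in which the jaws open and shut (so a half turn about z gives the same grasp; the last joint's range is limited). The gripper opens to 85 mm and grips with 20 to 120 N. Pads are 22 mm wide; open, the fingers measure 114 mm over their backs; the gripper's body (76 mm by 85 mm) begins 54 mm behind the grasp point. The pads swing forward as they close: fully open they stand 13 mm farther back than shut.
Start: joints at [-1.292, 0.411, -0.013, 1.596, 0.006, 1.134, -0.082], TCP at [0.212, 0.588, 0.304] pointing down, gripper open.
Joint ranges: [-2.95, 2.95], [-0.29, 1.99], [-1.47, 1.44], [0.14, 2.54], [-1.03, 4.17], [0.13, 1.85], [-2.86, 2.86]. Speed limits (rad/s): [2.39, 2.39, 3.01, 3.01, 3.14, 3.14, 3.14].

INTERFACE

Orientations are given as a rotation vector (axis times angle).
In Python, from bench import * gives the robot as it stands.
- The arm moves only by the shell command python3 -m inch 'ROWS' [FORCE]. ROWS is JSON, a list that holds one entry, the list of rows, each a list of 7 numbers: the shift along the tool's x, y, z in m, then the turn, a rotation vector about the tool's x, y, z in rad, then the closure, from -1 (fully open) to 1 (shut). A call has 1 to 10 rows; each row is the pose to reach, as a shift and turn from the pose measured when the call began, along the tool's axes at that moment; what a row does not reach only later rows make up. A row lasts 1/10 s, in which the tool goes at most 50 mm and 8.59 degrees, less where a joint would pass 70% of its speed; a pose out of reach is approached as far as the arm can. A call with a gripper value outside its range is refused whole. The fingers move at their own pace and stop on an object; FORCE is the grip in N (left out, the last holds). Time passes only in rows, so rows that repeat a pose let the fingers close. It gives the time, the measured TCP pose, the force and the opening at its end, in the units of the state.
- state(): the state, without advancing time (a new reading comes with each control period).
- get_image(name): name is "side" or "top"; returns the picture (420x560x3 uint8, red, green, blue); there is no depth.
- get_calibration(name): a dict with "intrinsics" (3x3 intrinsics, pixels), "R" (3x3) and "t" (3): a world point X has camera coordinates R X + t. Camera axes: x right, y down, z forward; pixel columns grow to the right and rows downward; lengths in m; the calibration is good to about 2 mm. A picture is of the moment at which its call begins. get_calibration takes no time and is no camera call.
- hand_in(): hands the job in, once; it reports no verdict.
Trained networks look in the newest picture that a camera, given by its name, has taken for a name from the list of things; names that differ only in an ending like _2 or _b are one class to them, and where a whole thing is asked for, a point or a joint stands for the part that bears it (a point fixed in the world has none). Each returns a list of dicts, best first, with "confidence" (0 to 1); they miss things now and then, are a little off and sometimes report something else, mostly with a low value. They report only what shows in the picture. A call takes as long as a camera call. They do not tell look-alikes from the thing itself.
- spot_in(camera, target): "box" ([left, top, right, bottom] in pixels, round what is visible of it).
- regions_of(camera, target): "pixels" (420x560 bool, what is visible of it) and "box" ([left, top, right, bottom] in pixels, round what is visible of it).
The state is a dict: "clock": time; "joint_pos": joint angles; "qd": joint speeds; "effort": joint torques, N m; "ee_pos": TCP position; "tcp_rot": TCP orientation; "contact_force": force on the tool from outside, world axes, zero at the start; "torque": the same for the moment, N m; "opening": finger opening in m.
Only numpy, scipy, OpenCV 4.12 (cv2) and the standard library are available. Lean on these libraries where they do the work, as an engineer would, in place of code of your own. Each camera call takes 0.05 s, during which the arm holds its last target.

TASK

Unlock the key safe lying on the shelf by pressing its code with your fingertips: first the large round key, then the long bar key, then the small round key, each fully home (they stay down), and after that push the release slide at the near end all the way over from right to left, as seen from the robot. Leave the cross-shaped key up, and pick up or shift nothing else on the shelf.

Things in the scene. Friction and masses are not known exactly. Their poses are not given: they have to be found in the camera images.
- safe_face (a point): Key safe, a fixed steel box 180 (x) x 130 (y) x 50 mm high, flat face up. Point: middle of the face, 50 mm above the shelf; z up, x to the far end, y to the left seen from the robot (turned up to 20 degrees). Four bare-metal keys at x +50 and -4, y +27 and -27 mm of it (which is where varies); the slide crosses the near end at x -60 mm.
- key_round_top (a point): Centre of the top of the large round key, disc 32 mm across. A key that is up stands 12 mm above the face; it goes straight down.
- key_round (a joint): How far that key is down, m: 0 up (starts at 0 to 0.001), 0.008 fully home at its stop (its top is then still 4 mm above the face). Moves against about 2.5 N of friction, no spring: it stays where it is left.
- key_bar_top (a point): Centre of the top of the long bar key, 12 x 38 mm, long side across the safe (its y). A key that is up stands 12 mm above the face; it goes straight down.
- key_bar (a joint): How far that key is down, m: 0 up (starts at 0 to 0.001), 0.008 fully home at its stop (its top is then still 4 mm above the face). Moves against about 2.5 N of friction, no spring: it stays where it is left.
- key_small_top (a point): Centre of the top of the small round key, stud 14 mm across. A key that is up stands 12 mm above the face; it goes straight down.
- key_small (a joint): How far that key is down, m: 0 up (starts at 0 to 0.001), 0.008 fully home at its stop (its top is then still 4 mm above the face). Moves against about 2.5 N of friction, no spring: it stays where it is left.
- key_cross_top (a point): Centre of the top of the cross-shaped key, 32 mm across with arms 9 mm wide; NOT part of the code, stays up. A key that is up stands 12 mm above the face; it goes straight down.
- key_cross (a joint): How far that key is down, m: 0 up (starts at 0 to 0.001), 0.008 fully home at its stop (its top is then still 4 mm above the face). Moves against about 2.5 N of friction, no spring: it stays where it is left.
- slide_tab (a point): Centre of the top of the release slide's tab, a block 24 mm (safe x) x 12 mm (safe y) x 16 mm high on the safe's face. It slides only along the safe's +y, from right to left seen from the robot. The face is clear for 40 mm or more to its right.
- slide (a joint): Travel of the slide, m: starts at 0 to 0.006, fully over at its stop 0.028. About 2 N of friction, no spring: it stays where it is left.
- multitool_mid (a point): Centre of a loose silver multitool lying flat, 94 (x) x 34 x 22 mm high; bystander.
- grip_mid (a point): Centre of a loose blue silicone handlebar grip lying down, 130 mm long (x), 38 mm across; bystander.
- tumbler_mid (a point): Centre (half-way up) of a loose glass tumbler, 72 mm across at the rim, 95 mm high, with two thin wheel spokes leaning in it away from the safe, up to 225 mm above the shelf; bystander.
- tube_mid (a point): Centre of a loose small patch-glue tube with a red twist cap, lying, 90 mm long (x), 32 mm wide, 17 mm high; bystander.
Not all that is in view belongs to the job. Leave any purple or red look-alike of the part that bears safe_face alone. What is shaped like the part that bears tumbler_mid but orange is not meant.

How it is judged:
By the outcome, as a careful person would: the job done as asked, in the order asked, and still so for the second after the job is handed in, with the robot touching nothing.
It also fails if it takes over 51 s, if anything falls off the work surface, if the arm or the gripper's body presses on something with over 40 N, if the wrist force passes 120 N, or if a joint passes its speed limit or range.

## Working session

There is one attempt and no reset: what is moved stays moved. The work goes in short steps, Python scripts to look and compute and a shell command to move; the robot and the scene stay as the last step left them, time stands still between calls to the robot, and variables do not carry over. Pictures are saved under pics/ and viewed, and the job is handed in when it is done.

```bash
mkdir -p pics; ls; python3 - <<'E'
from bench import *
import cv2
for n in("side","top"):
    im=get_image(n); cv2.imwrite(f"pics/{n}0.png",im[:,:,::-1])
    c=get_calibration(n); print(n,c)
s=state(); print(s)
E
```

```text
pics
side {'intrinsics': array([[503.83730697,   0.        , 283.62656042],
       [  0.        , 503.83730697, 212.8242045 ],
       [  0.        ,   0.        ,   1.        ]]), 'R': array([[ 0.76014784, -0.64974941, -0.0009865 ],
       [-0.44461256, -0.519048  , -0.73000605],
       [ 0.47380896,  0.55535113, -0.68343997]]), 't': array([-0.4256419 ,  0.3304057 ,  0.83593278])}
top {'intrinsics': array([[391.48186034,   0.        , 275.40144817],
       [  0.        , 391.48186034, 213.58818556],
       [  0.        ,   0.        ,   1.        ]]), 'R': array([[-0.00176633, -0.99927323, -0.03807753],
       [-0.98646278,  0.00798497, -0.16379078],
       [ 0.16397579,  0.03727276, -0.98575995]]), 't': array([0.06307301, 0.56909926, 0.7797276 ])}
{'clock': 0.1, 'joint_pos': array([-1.29219652,  0.41179174, -0.01268633,  1.59698052,  0.00561737,
        1.13430603, -0.08215782]), 'qd': array([-0.00069532, -0.00046473,  0.0023707 , -0.00215219,  0.00074093,
       -0.00087887, -0.00065795]), 'effort': array([ 2.45746793e-03, -6.01829481e+01,  6.84330985e-01, -3.00093699e+01,
        1.40407783e-02,  6.42288651e-03,  1.31057791e-07]), 'ee_pos': array([0.21235881, 0.58744268, 0.30314653]), 'tcp_rot': array([-5.41926985e-01, -3.09437307e+00,  2.26960419e-03]), 'contact_force': array([-0.18492359,  0.39169677,  0.47166408]), 'torque': array([-0.01226228,  0.02273652,  0.00068206]), 'opening': 0.08561225230844897}
```

View pics/side0.png

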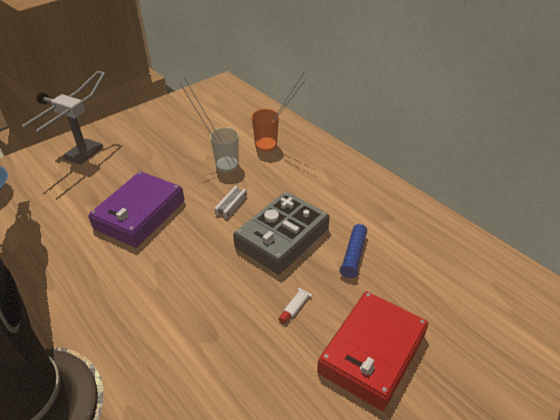

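View pics/top0.png

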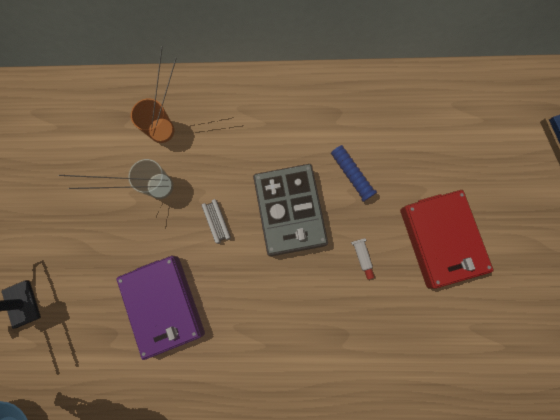

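The grey safe (top px ~(290,210), side px ~(282,230)) is the candidate. The purple one (top 160,307) and the red one (top 447,240) are the named look-alikes and have no keys. I'll enlarge and measure.

```bash
cat > h.py <<'E'
from bench import *
import numpy as np, cv2
from scipy.spatial.transform import Rotation as Ro
from scipy.optimize import least_squares
def proj(n,X):
    c=get_calibration(n);p=(c["R"]@np.atleast_2d(X).T).T+c["t"];q=(c["intrinsics"]@p.T).T
    return q[:,:2]/q[:,2:]
def ray(n,uv,z):
    c=get_calibration(n);d=c["R"].T@np.linalg.inv(c["intrinsics"])@[uv[0],uv[1],1];o=-c["R"].T@c["t"]
    return o+d*(z-o[2])/d[2]
E
python3 - <<'E'
from h import *
def comp(b):return ((b[0]+b[2])/2,(b[1]+b[3])/2)
ims={n:get_image(n) for n in("top","side")}
a=cv2.resize(ims["top"][155:265,235:345],(0,0),fx=5,fy=5,interpolation=cv2.INTER_CUBIC)
cv2.imwrite("pics/topc.png",a[:,:,::-1])
b=cv2.resize(ims["side"][185:275,225:335],(0,0),fx=6,fy=6,interpolation=cv2.INTER_CUBIC)
cv2.imwrite("pics/sidec.png",b[:,:,::-1])
for n in ims:
  for t,z in(("key_round_top",.062),("key_bar_top",.062),("key_small_top",.062),("key_cross_top",.062),("slide_tab",.066)):
    for r in regions_of(n,t)[:3]:
        m=cv2.moments(r["pixels"].astype(np.uint8),True)
        if m["m00"]<1: continue
        u=(m["m10"]/m["m00"],m["m01"]/m["m00"])
        print(n,t,round(r["confidence"],2),np.round(u,1),np.round(r["box"],1),np.round(ray(n,u,z),4))
E
```

```text
top key_round_top 0.51 [277.2 211.7] [272.1 201.2 286.3 222.7] [0.5711 0.0561 0.062 ]
top key_cross_top 0.61 [272.4 186.7] [263.2 178.7 280.6 195.2] [0.6245 0.066  0.062 ]
top slide_tab 0.67 [300.1 233.9] [294.4 228.2 304.1 239.4] [0.524  0.0091 0.066 ]
top slide_tab 0.44 [171.6 332.5] [165.3 323.8 178.9 344. ] [0.3285 0.2665 0.066 ]
top slide_tab 0.44 [467.8 264. ] [463.  256.3 473.8 269.4] [ 0.4617 -0.323   0.066 ]
side key_round_top 0.59 [271.1 214.7] [261.7 206.  277.8 220.3] [0.5699 0.0533 0.062 ]
side key_bar_top 0.51 [290.4 226.7] [281.1 221.5 300.3 233.9] [ 0.5774 -0.0017  0.062 ]
side key_small_top 0.61 [305.6 212.6] [304.6 211.5 308.6 216. ] [0.6312 0.0097 0.062 ]
side key_small_top 0.42 [225.2 148.3] [216.  129.5 240.8 171.7] [0.6373 0.3174 0.062 ]
side key_cross_top 0.61 [286.1 201.7] [280.1 197.6 293.5 206.9] [0.6222 0.0642 0.062 ]
side slide_tab 0.68 [367.3 365.7] [356.7 357.7 372.5 374.6] [ 0.4577 -0.3303  0.066 ]
side slide_tab 0.48 [267.7 236.9] [258.7 233.7 273.3 242.6] [0.5195 0.003  0.066 ]
```

View pics/topc.png

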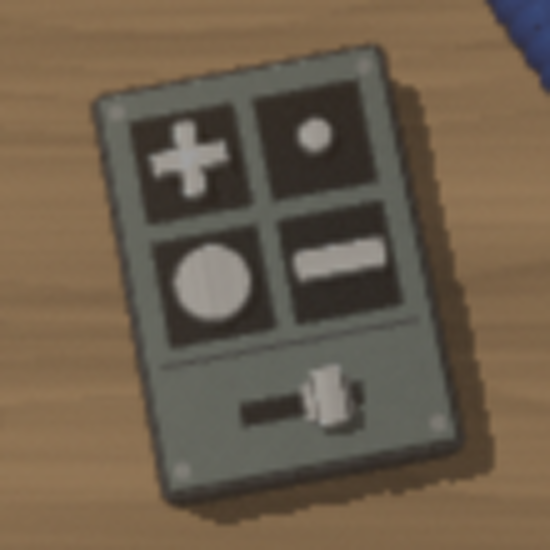

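View pics/sidec.png

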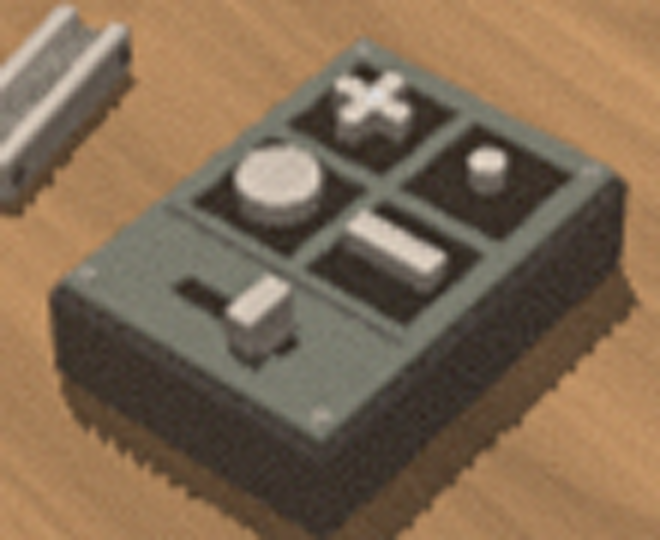

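The crops confirm it: only the grey safe has keys. Cross is top-left, small round top-right, large round bottom-left, bar bottom-right, and the tab is at top px (300,234), side px (269,235). Next I fit the safe's pose from both views.

```bash
python3 - <<'E'
from h import *
L={"round":(-4,27),"bar":(-4,-27),"small":(50,-27),"cross":(50,27)}
P={"top":{"round":(212,281),"bar":(340,257),"small":(315,135),"cross":(189,159)},
"side":{"round":(277,177),"bar":(396,242),"small":(488,160),"cross":(371,96)}}
pix={"top":{k:((u+.5)/5+234.5,(v+.5)/5+154.5) for k,(u,v) in P["top"].items()},
"side":{k:((u+.5)/6+224.5,(v+.5)/6+184.5) for k,(u,v) in P["side"].items()}}
def X(p):
    c,s=np.cos(p[2]),np.sin(p[2])
    return {k:np.array([p[0]+(c*a-s*b)/1e3,p[1]+(s*a+c*b)/1e3,.0617]) for k,(a,b) in L.items()}
def f(p,cams):
    x=X(p);return np.concatenate([(proj(n,x[k])[0]-pix[n][k]) for n in cams for k in L])
for cams in(["top"],["side"],["top","side"]):
    r=least_squares(f,[.59,.03,.1],args=(cams,));print(cams,r.x.round(4),np.degrees(r.x[2]).round(2),r.fun.round(1))
p=r.x
for k,v in X(p).items():print(k,v.round(4))
tt={"top":(328.5/5+234.5,395/5+154.5),"side":(262.5/6+224.5,300/6+184.5)}
for n in tt:
    w=ray(n,tt[n],.066)[:2]-p[:2];c,s=np.cos(p[2]),np.sin(p[2]);print(n,"tab in safe mm",1e3*np.array([c*w[0]+s*w[1],-s*w[0]+c*w[1]]))
s=state();R=Ro.from_rotvec(s["tcp_rot"]).as_matrix();print(s["ee_pos"],R.round(3))
for t in("multitool_mid","grip_mid","tumbler_mid","tube_mid"):
    for r in spot_in("top",t)[:1]:
        b=r["box"];print(t,np.round(b),ray("top",((b[0]+b[2])/2,(b[1]+b[3])/2),.02).round(3))
E
```

```text
['top'] [0.5814 0.0304 0.1821] 10.43 [ 0.1  0.2 -0.   0.2 -0.  -0.2 -0.  -0.2]
['side'] [0.5805 0.0299 0.1904] 10.91 [ 0.2 -0.2 -0.  -0.2 -0.2 -0.  -0.   0.4]
['top', 'side'] [0.581  0.0303 0.1855] 10.63 [ 0.1  0.4  0.   0.3 -0.  -0.1 -0.   0.   0.3 -0.4 -0.  -0.3 -0.  -0.2
  0.2  0.2]
round [0.5721 0.0561 0.0617]
bar [0.5821 0.003  0.0617]
small [0.6352 0.013  0.0617]
cross [0.6252 0.0661 0.0617]
top tab in safe mm [-59.29304548 -10.6704582 ]
side tab in safe mm [-59.48780848 -11.81470353]
[0.21245749 0.58779147 0.30394693] [[-0.94  0.34  0.  ]
 [ 0.34  0.94  0.  ]
 [-0.    0.   -1.  ]]
multitool_mid [206. 200. 229. 242.] [0.559 0.188 0.02 ]
grip_mid [264. 179. 279. 193.] [0.637 0.069 0.02 ]
tumbler_mid [133.  97. 169. 145.] [0.794 0.348 0.02 ]
tube_mid [354. 242. 376. 280.] [ 0.471 -0.129  0.02 ]
```

Both views agree to about 1 mm and 0.5°. Before moving, I'll check the stand near the start pose and the tumbler against the path.

```bash
python3 - <<'E'
from h import *
print("stand base",ray("top",(20,305),0).round(3),ray("side",(80,152),0).round(3))
print("tumbler foot",ray("top",(159,185),0).round(3),ray("side",(228,165),0).round(3), "purple",ray("top",(160,307),.05).round(3))
print("tcp px",proj("side",[.212,.588,.304]),proj("top",[.212,.588,.304]),proj("side",[0,0,0]))
for z in (.15,.2,.25,.3): print(z,ray("side",(70,105),z).round(3))
E
```

```text
stand base [0.377 0.627 0.   ] [0.375 0.633 0.   ]
tumbler foot [0.646 0.329 0.   ] [0.646 0.325 0.   ] purple [0.377 0.298 0.05 ]
tcp px [[-25.23975598  73.88458096]] [[-115.87170717  443.24798822]] [[ 27.08168523 411.9678728 ]]
0.15 [0.384 0.615 0.15 ]
0.2 [0.361 0.525 0.2  ]
0.25 [0.338 0.436 0.25 ]
0.3 [0.314 0.346 0.3  ]
```

The stand is about 0.17 m tall at (0.38, 0.62). I'll lift first and then travel away from it, closing the gripper on the way.

```bash
python3 -m inch '[[[0,0,-0.04,0,0,0,1],[0,0,-0.08,0,0,0,1],[-0.02,-0.04,-0.09,0,0,0,1],[-0.04,-0.08,-0.09,0,0,-0.05,1],[-0.07,-0.115,-0.09,0,0,-0.1,1],[-0.1,-0.145,-0.09,0,0,-0.15,1],[-0.14,-0.17,-0.09,0,0,-0.2,1],[-0.18,-0.19,-0.09,0,0,-0.25,1],[-0.22,-0.21,-0.09,0,0,-0.3,1],[-0.26,-0.23,-0.09,0,0,-0.35,1]]]' 30
```

```text
clock: 1.9
ee_pos: [0.3797, 0.2815, 0.3944]
tcp_rot: [-0.008, 3.141, 0.001]
contact_force: [0.8, 0.8, 0.1]
opening: -0.0003
```

```bash
python3 -m inch '[[[-0.03,-0.035,0,0,0,-0.04,1],[-0.06,-0.07,0,0,0,-0.08,1],[-0.09,-0.105,0.01,0,0,-0.12,1],[-0.12,-0.14,0.03,0,0,-0.16,1],[-0.15,-0.175,0.06,0,0,-0.18,1],[-0.18,-0.21,0.1,0,0,-0.18,1],[-0.191,-0.2265,0.14,0,0,-0.18,1],[-0.191,-0.2265,0.18,0,0,-0.18,1],[-0.191,-0.2265,0.2,0,0,-0.18,1],[-0.191,-0.2265,0.2,0,0,-0.18,1]]]'; python3 - <<'E'
from h import *
s=state();R=Ro.from_rotvec(s["tcp_rot"]).as_matrix();print(s["ee_pos"],R.round(4),s["contact_force"])
tip=s["ee_pos"]+R[:,2]*.073
d=np.array([.5721,.0561,.062])-tip
print("tip",tip,"err in tool",R.T@d,"yaw",np.degrees(np.arctan2(R[1,1],R[0,1])), proj("top",tip),proj("side",tip))
for n in("top","side"):
    im=get_image(n);u=proj(n,tip)[0].astype(int)
    c=cv2.resize(im[max(0,u[1]-70):u[1]+50,max(0,u[0]-70):u[0]+70],(0,0),fx=4,fy=4,interpolation=2)
    cv2.imwrite(f"pics/{n}1.png",c[:,:,::-1])
E
```

```text
clock: 2.9
ee_pos: [0.5703, 0.0558, 0.191]
tcp_rot: [0.289, -3.123, 0.0]
contact_force: [0.2, 0.5, -0.1]
opening: -0.0002
[0.57030592 0.0557508  0.19095769] [[-9.830e-01 -1.838e-01 -5.500e-03]
 [-1.838e-01  9.830e-01 -6.000e-04]
 [ 5.600e-03  4.000e-04 -1.000e+00]] [ 0.18193247  0.50695034 -0.08424176]
tip [0.56990115 0.05570665 0.11795883] err in tool [-2.54486170e-03 -4.11674211e-05  5.59455250e-02] yaw 100.58894990089567 [[276.38592603 207.4177454 ]] [[269.91560589 194.69624229]]
```

View pics/side1.png

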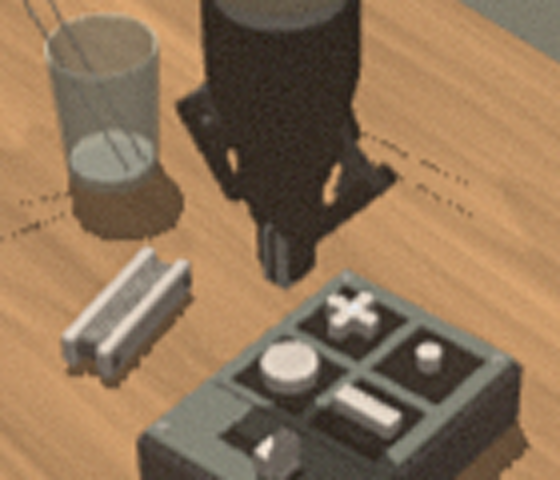

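The tip hovers over the large round key as predicted (crop px 280,275). Descending gently.

```bash
python3 -m inch '[[[-0.0025,0,0.015,0,0,0,1],[-0.0025,0,0.03,0,0,0,1],[-0.0025,0,0.042,0,0,0,1],[-0.0025,0,0.049,0,0,0,1],[-0.0025,0,0.053,0,0,0,1],[-0.0025,0,0.055,0,0,0,1],[-0.0025,0,0.057,0,0,0,1],[-0.0025,0,0.059,0,0,0,1],[-0.0025,0,0.06,0,0,0,1],[-0.0025,0,0.06,0,0,0,1]]]'
```

```text
clock: 4.0
ee_pos: [0.5749, 0.0569, 0.1349]
tcp_rot: [-0.291, 3.127, 0.001]
contact_force: [-0.3, 0.6, 0.6]
opening: -0.0001
```

```bash
python3 -m inch '[[[0.002,0,0.001,0,0,0,1],[0.002,0,0.002,0,0,0,1],[0.002,0,0.003,0,0,0,1],[0.002,0,0.004,0,0,0,1],[0.002,0,0.005,0,0,0,1]]]';python3 -c "
from h import *
s=state();print(s['ee_pos'],s['contact_force'])"
```

```text
clock: 4.5
ee_pos: [0.573, 0.0565, 0.1299]
tcp_rot: [-0.291, 3.127, 0.001]
contact_force: [-1.0, -0.1, 2.0]
opening: 0.0002
[0.5729842  0.05649003 0.12992569] [-0.98424196 -0.09155345  1.98769618]
```

```bash
python3 -m inch '[[[0,0,0.001,0,0,0,1],[0,0,0.002,0,0,0,1],[0,0,0.003,0,0,0,1],[0,0,0.004,0,0,0,1]]]';python3 -m inch '[[[0,0,0.001,0,0,0,1],[0,0,0.002,0,0,0,1],[0,0,0.002,0,0,0,1]]]'
```

```text
clock: 4.9
ee_pos: [0.5731, 0.0565, 0.1266]
tcp_rot: [-0.291, 3.127, 0.002]
contact_force: [-6.1, 0.2, 19.5]
opening: -0.0001
clock: 5.2
ee_pos: [0.5731, 0.0564, 0.1265]
tcp_rot: [-0.29, 3.127, 0.003]
contact_force: [-8.2, 0.2, 24.0]
opening: 0.0002
```

The key hit its stop at tip z≈0.0535, with force rising sharply to 24 N. Next is the bar key.

```bash
python3 -m inch '[[[0,0,-0.012,0,0,0,1],[0,0,-0.025,0,0,0,1],[0,-0.01,-0.025,0,0,0,1],[0,-0.03,-0.025,0,0,0,1],[0,-0.048,-0.025,0,0,0,1],[0,-0.054,-0.025,0,0,0,1],[0,-0.054,-0.02,0,0,0,1],[0,-0.054,-0.018,0,0,0,1],[0,-0.054,-0.018,0,0,0,1]]]'; python3 - <<'E'
from h import *
s=state();R=Ro.from_rotvec(s["tcp_rot"]).as_matrix();tip=s["ee_pos"]+R[:,2]*.073
print(tip,s["contact_force"],R[:,2]); print(R.T@(np.array([.5821,.003,.062])-tip))
im=get_image("side");c=cv2.resize(im[150:270,215:355],(0,0),fx=4,fy=4,interpolation=2);cv2.imwrite("pics/side2.png",c[:,:,::-1])
E
```

```text
clock: 6.1
ee_pos: [0.5825, 0.0044, 0.1436]
tcp_rot: [-0.292, 3.128, 0.004]
contact_force: [-0.4, -1.2, -0.4]
opening: 0.0001
[0.58253427 0.00459987 0.07061008] [-0.41393733 -1.16994781 -0.40155174] [-7.98478616e-05  2.81182392e-03 -9.99996044e-01]
[ 0.00072709 -0.00151557  0.00860558]
```

View pics/side2.png

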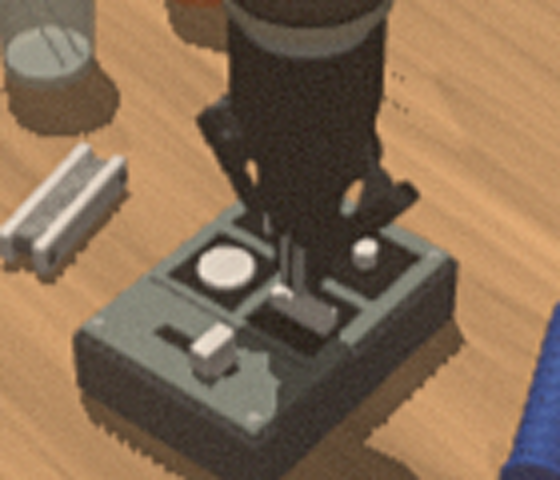

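The round key is visibly lower (crop px 226,267), and the tip is above the bar (about 300,300). Pressing.

```bash
python3 -m inch '[[[0.0005,-0.0015,0.003,0,0,0,1],[0.0005,-0.0015,0.006,0,0,0,1],[0.0005,-0.0015,0.008,0,0,0,1],[0.0005,-0.0015,0.01,0,0,0,1],[0.0005,-0.0015,0.012,0,0,0,1],[0.0005,-0.0015,0.014,0,0,0,1],[0.0005,-0.0015,0.015,0,0,0,1],[0.0005,-0.0015,0.016,0,0,0,1]]]'; python3 -m inch '[[[0,0,0.001,0,0,0,1],[0,0,0.002,0,0,0,1],[0,0,0.0025,0,0,0,1],[0,0,0.0025,0,0,0,1]]]'
```

```text
clock: 6.95
ee_pos: [0.5825, 0.0029, 0.1279]
tcp_rot: [-0.293, 3.127, 0.004]
contact_force: [-0.9, -0.1, 2.5]
opening: 0.0001
clock: 7.35
ee_pos: [0.5825, 0.0029, 0.1266]
tcp_rot: [-0.292, 3.127, 0.005]
contact_force: [-4.9, 0.2, 13.9]
opening: -0.0001
```

```bash
python3 -m inch '[[[0,0,0.001,0,0,0,1],[0,0,0.0015,0,0,0,1],[0,0,0.0015,0,0,0,1]]]'; python3 -m inch '[[[0,0,-0.012,0,0,0,1],[0,0,-0.025,0,0,0,1],[-0.01,0,-0.025,0,0,0,1],[-0.03,0,-0.025,0,0,0,1],[-0.048,0,-0.025,0,0,0,1],[-0.054,0,-0.025,0,0,0,1],[-0.054,0,-0.02,0,0,0,1],[-0.054,0,-0.018,0,0,0,1],[-0.054,0,-0.018,0,0,0,1]]]'; python3 - <<'E'
from h import *
s=state();R=Ro.from_rotvec(s["tcp_rot"]).as_matrix();tip=s["ee_pos"]+R[:,2]*.073
print(tip,s["contact_force"],R[:,2]); print(R.T@(np.array([.6352,.013,.062])-tip))
im=get_image("side");c=cv2.resize(im[150:270,215:355],(0,0),fx=4,fy=4,interpolation=2);cv2.imwrite("pics/side3.png",c[:,:,::-1])
E
```

```text
clock: 7.65
ee_pos: [0.5825, 0.0028, 0.1266]
tcp_rot: [-0.292, 3.127, 0.006]
contact_force: [-5.8, 0.3, 18.0]
opening: 0.0001
clock: 8.55
ee_pos: [0.6345, 0.0124, 0.1438]
tcp_rot: [0.291, -3.127, -0.006]
contact_force: [0.5, -0.1, -0.4]
opening: 0.0
[0.63441233 0.01273974 0.0708354 ] [ 0.46779714 -0.12289793 -0.39925371] [-0.00101616  0.00400642 -0.99999146]
[-8.24479213e-04  7.37900412e-05  8.83556689e-03]
```

View pics/side3.png

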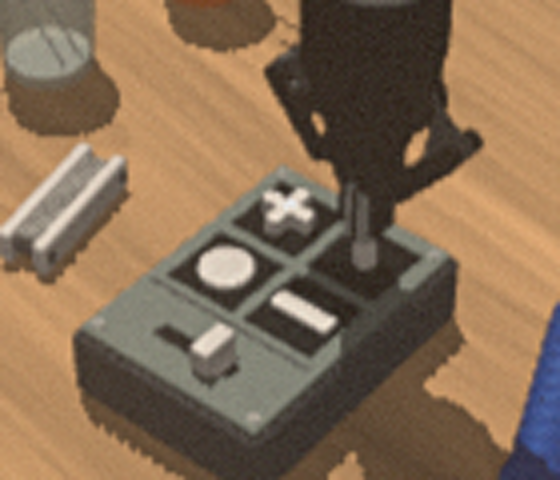

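The bar and round keys are down, the cross is still up, and the tip is over the stud (crop px 363,245).

```bash
python3 -m inch '[[[-0.001,0,0.003,0,0,0,1],[-0.001,0,0.006,0,0,0,1],[-0.001,0,0.008,0,0,0,1],[-0.001,0,0.01,0,0,0,1],[-0.001,0,0.012,0,0,0,1],[-0.001,0,0.014,0,0,0,1],[-0.001,0,0.015,0,0,0,1],[-0.001,0,0.016,0,0,0,1]]]'; python3 -m inch '[[[0,0,0.001,0,0,0,1],[0,0,0.002,0,0,0,1],[0,0,0.0035,0,0,0,1],[0,0,0.0035,0,0,0,1],[0,0,0.0035,0,0,0,1]]]'
```

```text
clock: 9.4
ee_pos: [0.6357, 0.0126, 0.1282]
tcp_rot: [0.291, -3.128, -0.006]
contact_force: [-1.2, -0.5, 2.1]
opening: 0.0001
clock: 9.9
ee_pos: [0.6357, 0.0126, 0.1266]
tcp_rot: [-0.291, 3.128, 0.008]
contact_force: [-6.7, 0.4, 17.8]
opening: 0.0002
```

Small key is home with the same stop height and 18 N. Now I move up and over to the right of the tab.

```bash
python3 -m inch '[[[0,0,-0.015,0,0,0,1],[0,0,-0.03,0,0,0,1],[0.02,-0.005,-0.03,0,0,0,1],[0.05,-0.01,-0.03,0,0,0,1],[0.08,-0.018,-0.03,0,0,0,1],[0.1,-0.018,-0.03,0,0,0,1],[0.11,-0.018,-0.03,0,0,0,1],[0.11,-0.018,-0.03,0,0,0,1],[0.11,-0.018,-0.03,0,0,0,1]]]'; python3 - <<'E'
from h import *
s=state();R=Ro.from_rotvec(s["tcp_rot"]).as_matrix();tip=s["ee_pos"]+R[:,2]*.073
w=tip[:2]-[.581,.0303];a=.1855;c,q=np.cos(a),np.sin(a)
print(tip,s["contact_force"],R[:,2],"tip in safe",c*w[0]+q*w[1],-q*w[0]+c*w[1])
for n,(r,l) in {"side":(170,195),"top":(150,230)}.items():
    im=get_image(n);cc=cv2.resize(im[r:r+120,l:l+140],(0,0),fx=4,fy=4,interpolation=2);cv2.imwrite(f"pics/{n}4.png",cc[:,:,::-1])
E
```

```text
clock: 10.8
ee_pos: [0.5322, -0.025, 0.157]
tcp_rot: [-0.292, 3.126, 0.008]
contact_force: [-0.1, -0.8, -0.3]
opening: 0.0003
[ 0.53236973 -0.02466408  0.0839806 ] [-0.08079391 -0.77530881 -0.32850768] [ 0.00188345  0.00508292 -0.99998531] tip in safe -0.05793343751852777 -0.04505185610087051
```

View pics/side4.png

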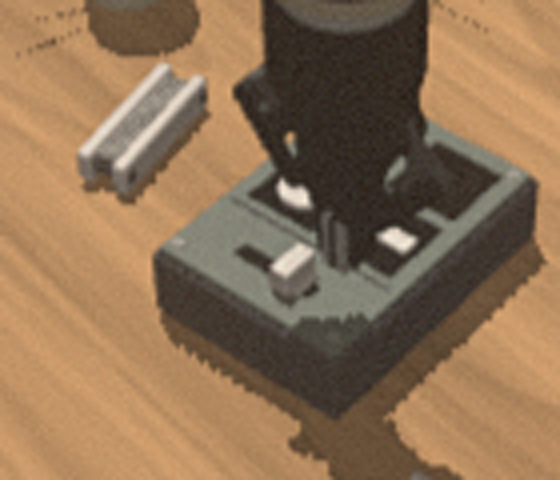

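The tip is right of the tab (tab at crop px 292,268), at safe (-58,-45). I'll lower it to 7 mm above the face and then push left.

```bash
python3 -m inch '[[[0.002,0,0.01,0,0,0,1],[0.002,0,0.018,0,0,0,1],[0.002,0,0.024,0,0,0,1],[0.002,0,0.027,0,0,0,1],[0.002,0,0.027,0,0,0,1]]]' && python3 -m inch '[[[0,0.003,0,0,0,0,1],[0,0.006,0,0,0,0,1],[0,0.009,0,0,0,0,1],[0,0.012,0,0,0,0,1],[0,0.015,0,0,0,0,1],[0,0.018,0,0,0,0,1]]]'
```

```text
clock: 11.4
ee_pos: [0.53, -0.0253, 0.1288]
tcp_rot: [-0.292, 3.128, 0.007]
contact_force: [-0.8, -0.8, -0.5]
opening: 0.0004
clock: 12.0
ee_pos: [0.5267, -0.0077, 0.129]
tcp_rot: [-0.292, 3.127, 0.006]
contact_force: [0.6, -1.7, -0.5]
opening: -0.0003
```

```bash
python3 -m inch '[[[0,0.003,0,0,0,0,1],[0,0.006,0,0,0,0,1],[0,0.009,0,0,0,0,1],[0,0.012,0,0,0,0,1]]]' && python3 -m inch '[[[0,0.002,0,0,0,0,1],[0,0.004,0,0,0,0,1],[0,0.006,0,0,0,0,1]]]'
```

```text
clock: 12.4
ee_pos: [0.5245, 0.0042, 0.1291]
tcp_rot: [-0.292, 3.127, 0.006]
contact_force: [0.9, -2.2, -1.0]
opening: -0.0
clock: 12.7
ee_pos: [0.5234, 0.0102, 0.1291]
tcp_rot: [-0.292, 3.127, 0.006]
contact_force: [0.7, -2.3, 0.2]
opening: 0.0001
```

```bash
python3 -m inch '[[[0,0.002,0,0,0,0,1],[0,0.004,0,0,0,0,1],[0,0.006,0,0,0,0,1]]]' && python3 -m inch '[[[0,0.002,0,0,0,0,1],[0,0.004,0,0,0,0,1],[0,0.004,0,0,0,0,1]]]'
```

```text
clock: 13.0
ee_pos: [0.5225, 0.0152, 0.1292]
tcp_rot: [-0.291, 3.127, 0.004]
contact_force: [2.6, -9.9, -1.8]
opening: 0.0001
clock: 13.3
ee_pos: [0.5223, 0.0156, 0.1292]
tcp_rot: [-0.286, 3.126, -0.003]
contact_force: [3.0, -12.6, -2.4]
opening: -0.0001
```

The slide has stalled with force rising. One firmer push, then back off and look.

```bash
python3 -m inch '[[[0,0.003,0,0,0,0,1],[0,0.005,0,0,0,0,1],[0,0.006,0,0,0,0,1],[0,0.006,0,0,0,0,1]]]' && python3 -m inch '[[[0,-0.006,0,0,0,0,1],[0,-0.012,0,0,0,0,1],[0,-0.012,-0.02,0,0,0,1],[0,-0.012,-0.05,0,0,0,1],[0,-0.03,-0.09,0,0,0,1],[0,-0.06,-0.13,0,0,0,1],[0.04,-0.06,-0.16,0,0,0,1],[0.08,-0.06,-0.18,0,0,0,1],[0.1,-0.06,-0.18,0,0,0,1],[0.1,-0.06,-0.18,0,0,0,1]]]'; python3 - <<'E'
from h import *
ims={}
for n,(r,l) in {"side":(170,215),"top":(150,230)}.items():
    im=get_image(n);cv2.imwrite(f"pics/{n}5full.png",im[:,:,::-1]);cc=cv2.resize(im[r:r+115,l:l+130],(0,0),fx=5,fy=5,interpolation=2);cv2.imwrite(f"pics/{n}5.png",cc[:,:,::-1])
E
```

```text
clock: 13.7
ee_pos: [0.5221, 0.0162, 0.1293]
tcp_rot: [-0.279, 3.124, -0.012]
contact_force: [4.9, -18.0, -2.8]
opening: -0.0003
clock: 14.7
ee_pos: [0.4311, -0.0593, 0.3102]
tcp_rot: [-0.279, 3.124, -0.009]
contact_force: [-0.0, 0.8, -0.6]
opening: -0.0002
```

View pics/side5.png

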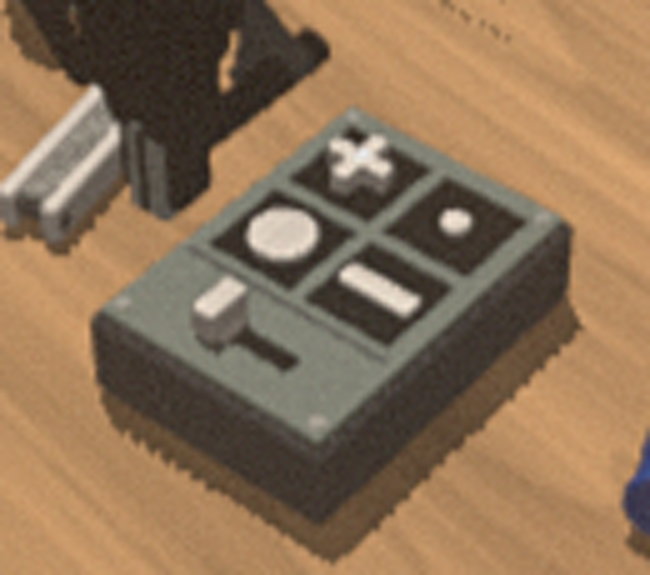

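View pics/top5full.png

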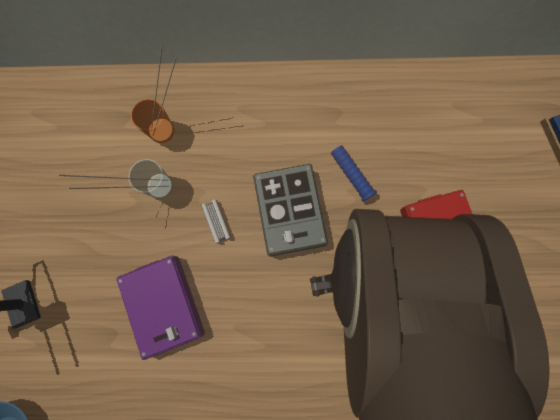

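The slide is over at the left end of its slot, three keys are down and the cross is up. I'll quantify the tab and key heights, then hand in.

```bash
python3 - <<'E'
from h import *
a=.1855;c,q=np.cos(a),np.sin(a)
def insafe(n,uv,z):
    w=ray(n,uv,z)[:2]-[.581,.0303];return np.round(1e3*np.array([c*w[0]+q*w[1],-q*w[0]+c*w[1]]),1)
print("tab",insafe("side",(220.5/5+214.5,297/5+169.5),.066))
for k,p in {"round":(283,234),"bar":(380,290),"small":(456,221),"cross":(362,158)}.items():
    u=((p[0]+.5)/5+214.5,(p[1]+.5)/5+169.5);print(k,"if down",insafe("side",u,.054),"if up",insafe("side",u,.062))
s0=cv2.imread("pics/top0.png").astype(int);s1=cv2.imread("pics/top5full.png").astype(int)
d=abs(s0-s1).max(2)
for n,(x0,y0,x1,y1) in {"multitool":(198,195,235,248),"tumbler":(55,150,175,205),"grip":(328,142,340,165)}.items():print(n,"changed px",(d[y0:y1,x0:x1]>40).sum())
print(state()["contact_force"]); hand_in()
E
```

```text
tab [-59.6  14.5]
round if down [-4.3 26.6] if up [-10.6  21.1]
bar if down [ -5.  -27.9] if up [-11.3 -32.9]
small if down [ 49.7 -27.3] if up [ 42.8 -32.2]
cross if down [56.3 30.8] if up [49.3 25.2]
multitool changed px 0
tumbler changed px 0
grip changed px 0
[-0.02489947  0.21117732  0.02136383]
the job is handed in; nothing more can be done
```

I pressed the large round, long bar and small round keys on the grey safe, in that order, then pushed the release slide fully left. I backed the arm well clear and handed the job in at about 15 s of the 51 s allowed.

- **Keys:** each press ended at the same height, with the fingertip about 53.6 mm above the shelf (54 mm expected), and 18–24 N of resistance. In the last side picture all three show as down, within about 1 mm.
- **Cross key:** it still reads as up.
- **Slide:** the tab moved from about -11 mm to +14.5 mm along the safe's y and stalled against 18 N, so I take it to be at its stop.
- **Bystanders:** comparing the top pictures from before and after, the multitool and tumbler did not change, and neither did the part of the grip I compared. The tube was hidden by the arm in the last top picture, so I did not re-check it, but the gripper did not come near it.

In the first top picture the network confused some items, for example labelling the cross key as the grip. It also missed the bar and small keys in that view, so I took the positions of all the keys and the slide from enlarged crops instead. No check failed.

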